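# Offer up a cupboard door so both hinges line up for their pins

## Robot

A 6-joint arm with a two-finger parallel gripper is mounted at the origin on the work surface. World frame = base frame: x ahead of the robot, y to its left, z up, the work surface at z = 0. Lengths are in m, angles in rad, forces in N, time in s.
With the tool pointing down it reaches from about 0.375 to 0.925 m from the base axis. Payload 5.7 kg.
Tool frame: the origin (TCP) lies where the fingers leave the gripper's body, on its centre line; the fingertips stand 80 mm ahead of it and the grasp point (between the pads) lies 61 mm ahead of it (r.grasp_offset is the distance from the TCP to the grasp point, in m); z points along the fingers, y is the line along which they close (so a half turn about z gives the same grasp; the last joint's range is limited). The gripper opens to 88 mm and grips with 3 to 60 N. Pads are 20 mm wide; open, the fingers measure 115 mm over their backs; the gripper's body (75 mm by 178 mm) begins 61 mm behind the grasp point.
Start: joints at [-1.376, 0.359, 1.51, -0, 1.272, -0.115], TCP at [0.183, -0.571, 0.303] pointing down, gripper open.
Joint ranges: [-2.97, 2.97], [-1.01, 2.36], [0.21, 2.38], [-0.96, 4.11], [0.2, 2.71], [-2.98, 2.98]. Speed limits (rad/s): [2.39, 2.39, 3.14, 3.14, 3.14, 3.14].

## Interface

Orientations are given as a unit quaternion [x, y, z, w].
In Python, from workcell import r, grab_frame, get_obs gives the robot as it stands (r), with the cameras as plain functions and the readings as plain functions.
- The arm moves only by the shell command python3 steer.py 'ROWS' [OPENING] [FORCE]. ROWS is rows parted by semicolons, their numbers by spaces, 1 to 12 of them, each of 4 numbers: dx, dy, dz in m, then a turn about the tool's z in rad; each row shifts and turns the commanded pose from where the row before left it, along the tool's axes as they then stand; what a row does not reach is not made up. A row lasts 1/10 s, in which the tool goes at most 0.05 m and 0.15 rad, less where a joint would pass 70% of its speed; a pose out of reach is approached as far as the arm can. OPENING is the opening from 0.0 (shut) to 1.0 (fully open), set as the command begins (- or left out keeps the last). The fingers move at their own pace and stop on an object; FORCE is the grip in N (left out, the last holds). Time passes only in rows, so rows that do not move let the fingers close. It prints the time, the measured TCP pose, the force, the opening and the grip force at its end.
- get_obs(): the state, without advancing time (a new reading comes with each control period).
- grab_frame(name): name is "scene" or "top" or "wrist"; returns a dict with "image" (480x640x3 uint8, blue, green, red), "fovy" (degrees; the focal length in pixels is half the picture's height over the tangent of half this angle, whatever the lens; pixels are square), "cx", "cy" (the principal point, pixels), "world_from_camera" (4x4, takes a point from camera to world coordinates); the wrist camera has in their place "hand_eye" (4x4, takes a point from camera to tool coordinates, whose origin is the TCP and whose axes are the flange's). Camera axes: x right, y down, z forward; pixel columns grow to the right and rows downward; lengths in m; the calibration is good to about 2 mm. A picture is of the moment at which its call begins: read the wrist's pose just before it. There is no depth.
- r.job_done(): hands the job in; it is judged then, once.
The state is a dict: "time": time; "qpos": joint angles; "joint_velocities": joint speeds; "effort": joint torques, N m; "position": TCP position; "eef_rot": TCP orientation; "force": force on the tool from outside, world axes, zero at the start; "moment": the same for the moment, N m; "gripper_width": opening from 0.0 (shut) to 1.0 (fully open); "gripper_force": force on a finger pad.
Only numpy, scipy, OpenCV 4.12 (cv2) and the standard library are available. Lean on these libraries where they do the work, as an engineer would, in place of code of your own. Each camera call takes 0.05 s, during which the arm holds its last target. There are 200 camera calls.

## Task

A small spice cupboard lies on its back on the assembly board: push it square and flush into the corner of the two wooden fence battens, and only then take its hinged door out of the grooved block and, holding it upright over the cupboard's far stile as a door opened to a right angle, lower it until its hinge knuckles sit between the knuckles on the stile and the pin holes of both hinges line up. Finish while holding it there in the gripper, steady and upright, with the gripper carrying the weight instead of the door resting on the cupboard, so that a mate can slip the pins in. Leave the drawer front and everything else on the worktop where it is.

Things in the scene. Friction and masses are not known exactly. Their poses are not given: they have to be found in the camera images.
- board: Fixed plywood board 12 mm thick with two wooden fence battens standing 34 mm above it, along its far (+x) and left (+y) edges. Origin: on the worktop, under the centre of the cupboard's home place; z up. In its frame the far batten's face is x = +92 mm, the left one's y = +127 mm; plywood x -165 to 127, y -200 to 165 mm. The cupboard is home when its frame coincides with this, 12 mm higher.
- cupboard: Loose grey spice cupboard on its back on the plywood, 184 (x) x 254 (y) x 85 mm, 0.85 kg, open front up, outer faces flat. Origin: centre of its underside; x to its far stile (25 mm wide, hinged), y along it. Starts 25 to 60 mm short of each batten, up to 6 deg askew; sliding takes about 5 N. Hinges on the stile reach 98.5 mm above the origin (x 63 to 91, y +-39 to +-91 mm).
- jamb_left (a point): Centre of the cupboard's left hinge: on the pin axis (along the cupboard's y), mid-gap between its two brass knuckles; at x 69, y 65, z 92.5 mm in the cupboard's frame, axes as the cupboard. Knuckles: tubes 12 mm outside, 8 mm hole, 14 mm long, 20 mm apart. The stile's wood is 7.5 mm below the axis.
- jamb_right (a point): The same for the right hinge: x +69, y -65, z +92.5 mm in the cupboard's frame.
- door: Grey shaker door, 16 (x) x 200 (y) x 130 mm (z), about 0.3 kg, hinge edge down in either groove of the block. Origin: mid hinge edge, 16 mm above the worktop at first; x to the front, z up. Plain 35 mm frame: pinch the top edge. On the front two brass leaves low down and a bow handle 31 mm proud (z 112, y 26 to 90). In line when its origin is at 53.5, 0, 95.5 mm in the cupboard's frame, parallel.
- leaf_left (a point): Centre of the door's left knuckle, on its pin axis (along y): x 15.5, y 65, z -3 mm in the door's frame, axes as the door. A tube 12 mm outside, 8 mm hole, 16 mm long: 2 mm of play each way in the 20 mm gap, and 1.5 mm free beneath it when the holes line up. Belongs at jamb_left.
- leaf_right (a point): The same for the right knuckle: x +15.5, y -65, z -3 mm in the door's frame. To be brought to jamb_right.
- block: Fixed wooden panel block, 170 mm (x) x 60 mm (y) x 50 mm high, with two grooves 18 mm wide and 34 mm deep along its y, centred at x = -50 mm and x = +50 mm. Origin: centre of its underside, on the worktop. One groove holds the door, the other the drawer front, both within about 12 mm of the middle of the groove.
- drawer_front: Plain light-grey shaker drawer front, 16 x 200 x 110 mm, without hinges or handle, standing on edge in the other groove. Origin: centre of its lower edge, 16 mm above the worktop. Not to be disturbed.
- mug: Blue mug, 80 mm across, 92 mm high; origin: centre of its underside. Bystander.
- screw_jar: Glass jar with a black cap, 60 mm across, 85 mm high; origin: centre of its underside. Bystander.
- tape: Yellow and black tape measure, 66 x 36 x 64 mm; origin: centre of its underside. Bystander.
- screwdriver: Red-handled screwdriver lying flat; origin: underside, mid-length. Bystander.
- bow_handle: Loose steel bow handle, 140 mm long, lying flat; origin: on the worktop between its feet. Bystander.
- pin0: Brass hinge pin, 6 mm diameter, 62 mm long, lying in the blue parts tray; origin: under its middle. Bystander, to be fitted later by someone else.
- pin1: The second hinge pin in the blue tray. Bystander.

How it is judged:
On the way, in this order (a step that is already met when the one before it is completed fails the run):
1. the cupboard is pushed square and flush into the corner of the battens while the door still stands in the block (x of cupboard in the frame of board between -0.003 and 0.003 m and y of cupboard in the frame of board between -0.003 and 0.003 m and angle between the x axis of cupboard and the x axis of board, either way round below 0.015 rad and angle between cupboard's own z axis and vertical below 0.02 rad and distance of door from where it was at the start of the episode below 0.02 m), for 0.2 s.
2. the door has been lifted out of the block, upright (height (world z) of door above 0.06 m and angle between door's own z axis and vertical below 0.2 rad and contact force between the fingers and door above 1 N), for 0.1 s.
At the end, for the whole second after the job is handed in: Cupboard within 3 mm of home in the corner, square to 0.015 rad; door gripped (over 3 N), upright to 0.05 rad, still; at both hinges its hole is within 2.5 mm of the cupboard's pin axis and 3.5 mm of mid-gap along it; door and cupboard press under 2 N (x of cupboard in the frame of board between -0.003 and 0.003 m and y of cupboard in the frame of board between -0.003 and 0.003 m and angle between the x axis of cupboard and the x axis of board, either way round below 0.015 rad and angle between cupboard's own z axis and vertical below 0.02 rad and x of leaf_left in the frame of jamb_left between -0.0025 and 0.0025 m and y of leaf_left in the frame of jamb_left between -0.0035 and 0.0035 m and z of leaf_left in the frame of jamb_left between -0.0025 and 0.0025 m and x of leaf_right in the frame of jamb_right between -0.0025 and 0.0025 m and y of leaf_right in the frame of jamb_right between -0.0035 and 0.0035 m and z of leaf_right in the frame of jamb_right between -0.0025 and 0.0025 m and angle between door's own z axis and vertical below 0.05 rad and contact force between the fingers and door above 3 N and contact force between door and cupboard below 2 N and linear speed of each of door, cupboard below 0.02 m/s); the arm keeps its last pose, push and grip.
It fails at once if the drawer front is disturbed (moved more than 20 mm) (distance of drawer_front from where it was at the start of the episode above 0.02 m).
It fails at once if the mug, jar, tape, screwdriver, loose handle (over 20 mm) or a hinge pin (over 30 mm) is moved (distance of any of mug, screw_jar, tape, screwdriver, bow_handle from where it was at the start of the episode above 0.02 m or distance of any of pin0, pin1 from where it was at the start of the episode above 0.03 m).
It also fails if it takes over 72 s, if anything falls off the work surface, if the arm or the gripper's body presses on something with over 40 N, if the wrist force passes 120 N, or if a joint passes its speed limit or range.

## Working session

There is one attempt and no reset: what is moved stays moved. The work goes in short steps, Python scripts to look and compute and a shell command to move; the robot and the scene stay as the last step left them, time stands still between calls to the robot, and variables do not carry over. Pictures are saved under pics/ and viewed, at most 10 in all, crops included, and the job is handed in when it is done.

```bash
ls; mkdir -p pics; python3 - <<'E'
from workcell import r, grab_frame, get_obs
import cv2,numpy as np
o=get_obs();print({k:np.round(v,3) for k,v in o.items()})
for n in("scene","top"):
    f=grab_frame(n);cv2.imwrite(f"pics/{n}0.png",f["image"]);print(n,f["fovy"],f["cx"],f["cy"],np.round(f["world_from_camera"],4).tolist())
    np.save(f"{n}0.npy",f["image"])
E
```

```text
pics
steer.py
workcell.py
{'time': np.float64(0.0), 'qpos': array([-1.376,  0.359,  1.511, -0.   ,  1.273, -0.115]), 'joint_velocities': array([ 0.   , -0.   , -0.001, -0.001,  0.001, -0.   ]), 'effort': array([ 3.0000e-03, -5.1537e+01, -2.7073e+01,  6.8000e-02,  3.5000e-02,
       -0.0000e+00]), 'position': array([ 0.183, -0.571,  0.302]), 'eef_rot': array([ 0.988,  0.154, -0.   , -0.001]), 'force': array([ 0.236,  0.03 , -0.404]), 'moment': array([ 0.001,  0.016, -0.014]), 'gripper_force': np.float64(0.0), 'gripper_width': np.float64(1.0)}
scene 46.16186760630091 303.6629779090306 245.79965088603066 [[0.6662, 0.5561, -0.497, 1.2918], [0.7456, -0.5114, 0.4273, -0.5818], [-0.0165, -0.6552, -0.7553, 1.1004], [0.0, 0.0, 0.0, 1.0]]
top 54.138057475096495 319.7772152274836 243.0658581351597 [[0.0081, -0.9938, 0.1111, 0.4707], [-1.0, -0.008, 0.001, -0.0061], [-0.0001, -0.1111, -0.9938, 1.1863], [0.0, 0.0, 0.0, 1.0]]
```

View pics/top0.png

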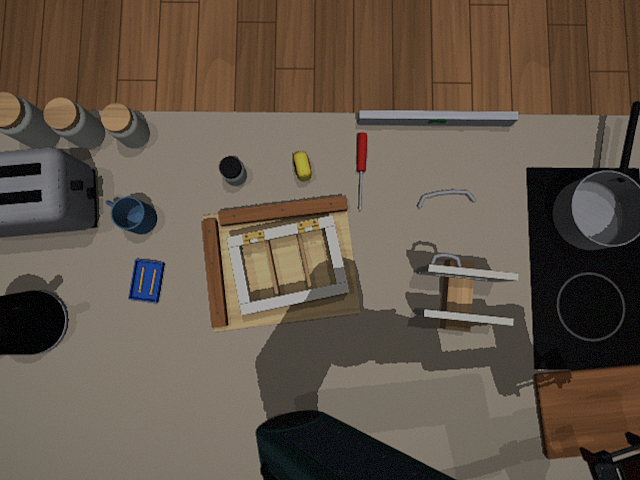

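View pics/scene0.png

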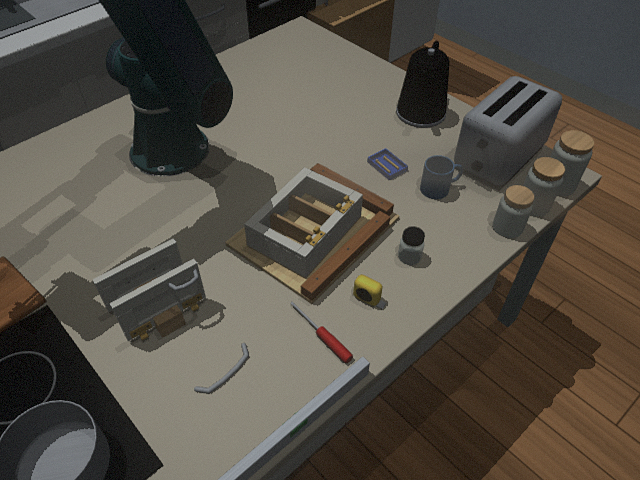

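The top view shows the board and battens around (280,265), with the cupboard's white rim from (230,235) to (347,310). The door, handle to +x, is at (473,271), the drawer front at (468,318), and the tray at (147,281). The scene view shows the door's brass leaves facing +x. I'll turn the tool so its y lies along world x and raise it for wrist views.

```bash
cat > h.py <<'E'
from workcell import r, grab_frame, get_obs
import cv2,numpy as np
from scipy.spatial.transform import Rotation as R
def shot(n,save=None):
    o=get_obs();f=grab_frame(n)
    F=240/np.tan(np.radians(f["fovy"]/2))
    K=np.array([[F,0,f["cx"]],[0,F,f["cy"]],[0,0,1]])
    if n=="wrist":
        T=np.eye(4);T[:3,:3]=R.from_quat(o["eef_rot"]).as_matrix();T[:3,3]=o["position"];T=T@f["hand_eye"]
    else: T=np.array(f["world_from_camera"])
    d=dict(img=f["image"],K=K,T=T)
    if save: cv2.imwrite(f"pics/{save}.png",f["image"]);np.savez(f"{save}.npz",**d)
    return d
def rays(d,uv):
    uv=np.atleast_2d(uv).astype(float)
    v=np.c_[uv,np.ones(len(uv))]@np.linalg.inv(d["K"]).T@d["T"][:3,:3].T
    return d["T"][:3,3],v/np.linalg.norm(v,axis=1)[:,None]
def plane(d,uv,z):
    c,v=rays(d,uv);return c+v*((z-c[2])/v[:,2])[:,None]
def proj(d,P):
    P=np.atleast_2d(P);q=(P-d["T"][:3,3])@d["T"][:3,:3]@d["K"].T;return q[:,:2]/q[:,2:]
def tri(obs):
    A=np.zeros((3,3));b=np.zeros(3);L=[]
    for d,uv in obs:
        c,v=rays(d,uv);M=np.eye(3)-np.outer(v[0],v[0]);A+=M;b+=M@c;L.append((M,c))
    p=np.linalg.solve(A,b);return p,[np.linalg.norm(M@(p-c)) for M,c in L]
def st():
    o=get_obs();x=R.from_quat(o["eef_rot"]).as_matrix()
    print("t",round(float(o["time"]),2),"p",np.round(o["position"],4),"yaw",round(float(np.arctan2(x[1,0],x[0,0])),4),"q",np.round(o["qpos"],2),"F",np.round(o["force"],1),"g",round(float(o["gripper_width"]),3))
def load(n): return dict(np.load(f"{n}.npz"))
E
python3 steer.py '0 0 -0.02 -0.15;0 0 -0.02 -0.15;0 0 -0.02 -0.15;0 0 -0.02 -0.15;0 0 -0.02 -0.15;0 0 -0.02 -0.15;0 0 0 -0.15;0 0 0 -0.15;0 0 0 -0.06' - 
python3 - <<'E'
from h import *
st();d=shot("wrist");f=grab_frame("wrist");print(np.round(f["hand_eye"],3),f["fovy"]); shot("top","top1");shot("scene","scene1")
a=load("top1")
for n,uv in dict(cup=[(230,237),(330,217),(347,290),(250,313)],batcorner=[(217,222)],).items(): print(n,np.round(plane(a,uv,.097 if n=="cup" else .046),3))
print(np.round(plane(a,[(429,268),(517,276),(424,313),(512,322)],.14),3))
E
```

```text
time: 1.0
position: [0.1829, -0.5712, 0.4224]
eef_rot: [0.706, 0.709, 0.0, -0.0]
force: [-0.2, 0.4, -0.5]
gripper_width: 0.998
gripper_force: 0.0
t 1.0 p [ 0.1829 -0.5712  0.4224] yaw 1.5748 q [-1.38  0.28  1.34 -0.    1.53 -1.38] F [-0.2  0.4 -0.5] g 0.998
[[ 0.001 -0.955 -0.298  0.083]
 [ 1.     0.001 -0.    -0.   ]
 [ 0.    -0.298  0.955 -0.082]
 [ 0.     0.     0.     1.   ]] 69.60455434777892
cup [[ 0.605  0.205  0.097]
 [ 0.654 -0.029  0.097]
 [ 0.484 -0.069  0.097]
 [ 0.43   0.154  0.097]]
batcorner [[0.648 0.248 0.046]]
[[ 0.534 -0.249  0.14 ]
 [ 0.518 -0.444  0.14 ]
 [ 0.434 -0.236  0.14 ]
 [ 0.416 -0.429  0.14 ]]
```

```bash

python3 steer.py '0.03 0.04 0 0;0.03 0.04 0 0;0.03 0.04 0 0;0.03 0.04 0 0;0.03 0.04 0 0;0.03 0.04 0 0;0.03 0.04 0 0;0 0 0 0;0 0 0 0' - >/dev/null
python3 -c "
from h import *
st();shot('wrist','w1')"
python3 steer.py '0.04 0 0 0;0.04 0 0 0;0.04 0 0 0;0.04 0 0 0;0 0 0 0;0 0 0 0' - >/dev/null
python3 -c "
from h import *
st();shot('wrist','w2')"
python3 steer.py '0.04 0.01 0 0;0.04 0.01 0 0;0.04 0.01 0 0;0.04 0.01 0 0;0.04 0.01 0 0;0.04 0.01 0 0;0.04 0 0 0;0 0 0 0;0 0 0 0' - >/dev/null
python3 -c "
from h import *
st();shot('wrist','w3')
cv2.imwrite('pics/m1.png',cv2.resize(np.hstack([load('w1')['img'],load('w3')['img']]),(800,300),interpolation=cv2.INTER_AREA))"
```

```text
t 2.1 p [ 0.4637 -0.3609  0.4223] yaw 1.5715 q [-0.78  0.26  1.36 -0.    1.52 -0.78] F [-0.7 -0.8 -0.1] g 0.997
t 2.75 p [ 0.4625 -0.2025  0.423 ] yaw 1.5689 q [-0.55  0.13  1.53 -0.    1.49 -0.55] F [-0.5 -0.4 -0.4] g 0.996
t 3.7 p [0.5243 0.0772 0.4224] yaw 1.5696 q [ 0.02  0.17  1.48 -0.    1.49  0.02] F [-0.7 -0.3  1.1] g 1.001
```

View pics/m1.png

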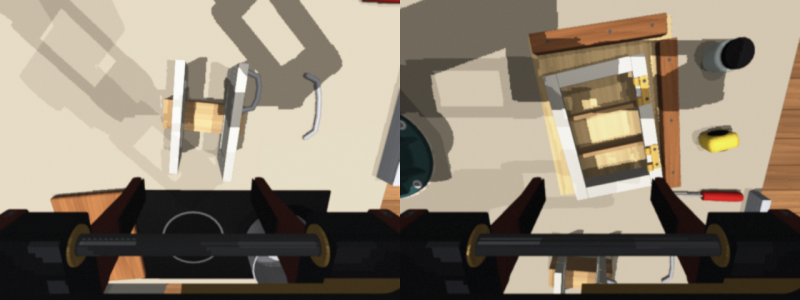

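Left, view w1: the drawer front's top edge runs (180,60)–(174,172), the door's (245,65)–(228,180), with the handle at (253,90). Right, view w3: the cupboard rim runs (545,70)–(665,190), with the battens along (600,33) and (670,110). Next I measure the edges with masks.

```bash
python3 - <<'E'
from h import *
w3=load('w3');im=w3['img'];hsv=cv2.cvtColor(im,cv2.COLOR_BGR2HSV)
for p in [(320,53),(432,176),(270,80),(245,150),(300,160)]: print(p,hsv[p[1],p[0]])
d=load('w1');h1=cv2.cvtColor(d['img'],cv2.COLOR_BGR2HSV)
for y in (110,130,160,200,240,280):
    print(y,[ (x,*h1[y,x][1:]) for x in range(264,300,3)] if y<150 else '', [ (x,*h1[y,x][1:]) for x in range(350,404,3)])
E
python3 -c "
from h import *
a=load('w1')['img'][80:310,240:440];b=load('w3')['img'][10:330,190:470]
cv2.imwrite('pics/m2.png',np.hstack([cv2.resize(a,(400,460),interpolation=0),cv2.resize(b,(400,460))]))"
```

```text
(320, 53) [ 12 155 166]
(432, 176) [ 12 155 102]
(270, 80) [ 15 143  57]
(245, 150) [ 23  19 105]
(300, 160) [ 19  99 200]
110 [(264, np.uint8(35), np.uint8(230)), (267, np.uint8(41), np.uint8(214)), (270, np.uint8(44), np.uint8(202)), (273, np.uint8(42), np.uint8(201)), (276, np.uint8(43), np.uint8(201)), (279, np.uint8(24), np.uint8(225)), (282, np.uint8(1), np.uint8(251)), (285, np.uint8(2), np.uint8(251)), (288, np.uint8(2), np.uint8(251)), (291, np.uint8(2), np.uint8(251)), (294, np.uint8(4), np.uint8(242)), (297, np.uint8(21), np.uint8(84))] [(350, np.uint8(44), np.uint8(202)), (353, np.uint8(44), np.uint8(201)), (356, np.uint8(43), np.uint8(201)), (359, np.uint8(44), np.uint8(201)), (362, np.uint8(44), np.uint8(203)), (365, np.uint8(39), np.uint8(165)), (368, np.uint8(24), np.uint8(127)), (371, np.uint8(20), np.uint8(113)), (374, np.uint8(17), np.uint8(104)), (377, np.uint8(25), np.uint8(111)), (380, np.uint8(17), np.uint8(164)), (383, np.uint8(4), np.uint8(244)), (386, np.uint8(18), np.uint8(188)), (389, np.uint8(19), np.uint8(177)), (392, np.uint8(19), np.uint8(175)), (395, 
[... 3074 characters left out ...]
p.uint8(231)), (401, np.uint8(35), np.uint8(230))]
280  [(350, np.uint8(43), np.uint8(215)), (353, np.uint8(40), np.uint8(197)), (356, np.uint8(23), np.uint8(134)), (359, np.uint8(9), np.uint8(242)), (362, np.uint8(7), np.uint8(242)), (365, np.uint8(8), np.uint8(242)), (368, np.uint8(9), np.uint8(242)), (371, np.uint8(21), np.uint8(229)), (374, np.uint8(37), np.uint8(230)), (377, np.uint8(37), np.uint8(230)), (380, np.uint8(35), np.uint8(230)), (383, np.uint8(34), np.uint8(231)), (386, np.uint8(37), np.uint8(230)), (389, np.uint8(34), np.uint8(230)), (392, np.uint8(34), np.uint8(230)), (395, np.uint8(35), np.uint8(230)), (398, np.uint8(35), np.uint8(231)), (401, np.uint8(35), np.uint8(230))]
```

View pics/m2.png

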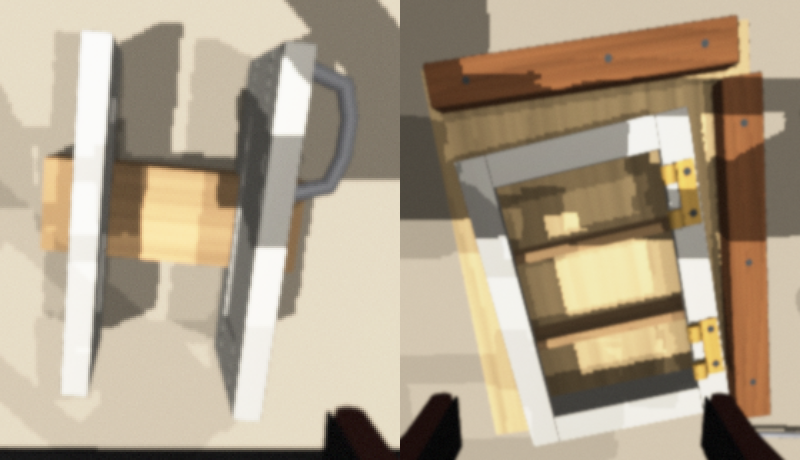

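Left crop: door top strip (2x, from 240,80) with left edge (283,42)–(235,418) and right edge (318,45)–(262,418). Right crop: cupboard rim corners (457,160), (690,110), (535,443); hinges at (683,190) and (708,348); batten outer edges (425,65)–(737,15) and (762,72)–(770,415). Converting to world points.

```bash
python3 - <<'E'
from h import *
w1,w2,w3,tp=load('w1'),load('w2'),load('w3'),load('top1')
c=lambda p:[((x-400)/1.4286+190,y/1.4375+10) for x,y in p]
P=plane(w3,c([(425,65),(737,15),(762,72),(770,415)]),.046);print("bat outer",np.round(P,4))
v=P[1]-P[0];print("yaw left bat",np.degrees(np.arctan2(v[1],v[0])));v=P[2]-P[3];print("yaw far bat",np.degrees(np.arctan2(-v[0],v[1])))
P=plane(w3,c([(437,108),(740,65),(722,85),(733,400)]),.046);print("bat inner",np.round(P,4))
P=plane(w3,c([(457,160),(690,110),(535,443)]),.097);print("rim",np.round(P,4),np.linalg.norm(P[1]-P[0]),np.linalg.norm(P[2]-P[0]))
v=P[1]-P[0];print("cup yaw",np.degrees(np.arctan2(v[1],v[0])))
v=P[0]-P[2];print("cup yaw",np.degrees(np.arctan2(-v[0],v[1])))
# door / drawer top strips: fit edges in w1,w2
def strip(d,Pa,Pb,z):
    a,b=proj(d,np.array([[*Pa,z],[*Pb,z]]));h=cv2.cvtColor(d['img'],cv2.COLOR_BGR2HSV).astype(int)
    m=((h[...,1]<29)&(h[...,2]>140)).astype(np.uint8)
    k=np.zeros_like(m);cv2.line(k,tuple(map(int,a)),tuple(map(int,b)),1,34);m&=k
    n,l,s,_=cv2.connectedComponentsWithStats(m);i=1+np.argmax(s[1:,4]);return m,a,b,s[1:]
for n,d in(("w1",w1),("w2",w2)):
    for nm,A,B in(("door",(.534,-.249),(.518,-.444)),("drw",(.434,-.236),(.416,-.429))):
        m,a,b,s=strip(d,A,B,.14);ys,xs=np.nonzero(m)
        print(n,nm,np.round(a),np.round(b),"rows",ys.min(),ys.max(), "bot",xs[ys==ys.max()-2][[0,-1]],"top",xs[ys==ys.min()+2][[0,-1]])
E
python3 -c "
from h import *
cv2.imwrite('pics/m3.png',load('w2')['img'])"
```

```text
bat outer [[ 0.3944  0.2523  0.046 ]
 [ 0.6503  0.2882  0.046 ]
 [ 0.675   0.2471  0.046 ]
 [ 0.7175 -0.0661  0.046 ]]
yaw left bat 7.981691527725114
yaw far bat 7.729429336289658
bat inner [[ 0.4015  0.2198  0.046 ]
 [ 0.6562  0.2523  0.046 ]
 [ 0.6425  0.2373  0.046 ]
 [ 0.6781 -0.0495  0.046 ]]
rim [[ 0.4275  0.1763  0.097 ]
 [ 0.6066  0.2117  0.097 ]
 [ 0.4814 -0.0694  0.097 ]] 0.1824739330477399 0.2515929258707801
cup yaw 11.187453228662436
cup yaw 12.364833932093466
w1 door [389. 106.] [364. 288.] rows 101 290 bot [356 370] top [383 397]
w1 drw [287.  92.] [275. 276.] rows 94 278 bot [270 283] top [280 295]
w2 door [381. 257.] [360. 400.] rows 255 373 bot [357 370] top [375 388]
w2 drw [291. 247.] [280. 391.] rows 244 373 bot [277 289] top [286 299]
```

View pics/m3.png

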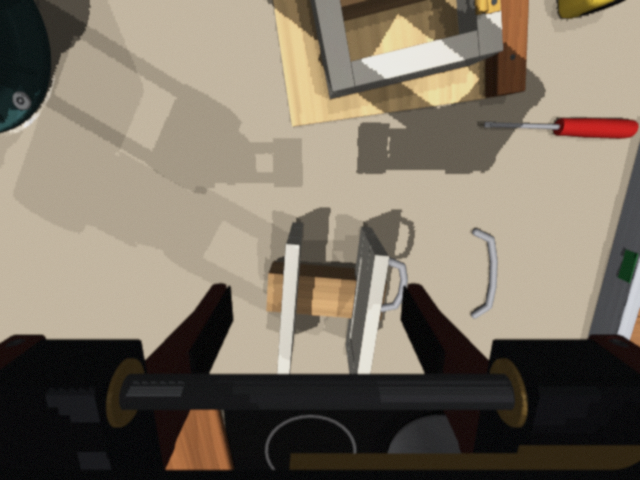

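The battens put board yaw at about 7.9° and its origin near (0.565, 0.110). The cupboard is at board (−27, −36) mm, about 4° askew, as the text allows. I'll push +y with open fingers (two contacts), starting from the right side.

```bash
python3 - <<'E'
from h import *
w1,w2,tp,sc=load('w1'),load('w2'),load('top1'),load('scene1')
p,e=tri([(w1,(390,101)),(w2,(381.5,255))]);print("door left top",np.round(p,4),np.round(e,4))
p,e=tri([(w1,(287.5,94)),(w2,(292.5,244))]);print("drawer left top",np.round(p,4),np.round(e,4))
h=cv2.cvtColor(tp['img'],cv2.COLOR_BGR2HSV);m=((h[...,1]<30)&(h[...,2]>150)).astype(np.uint8);m[:,:415]=0;m[:,525:]=0;m[:258]=0;m[335:]=0
ys,xs=np.nonzero(m)
for x in (428,432,440,470,500,512,516): print(x,ys[xs==x])
P=plane(w1,[(390,101),(363,290)],.146);print(np.round(P,4),np.linalg.norm(P[1]-P[0]))
E
python3 steer.py '-0.01 0 0 -0.138;-0.04 0.01 0.01 0;-0.04 0.008 0.03 0;-0.04 0 0.04 0;-0.04 0 0.04 0;-0.012 0 0.04 0;0 0 0.04 0;0 0 0.04 0;0 0 0.04 0;0 0 0.012 0;0 0 0 0;0 0 0 0' 1.0 20
```

```text
door left top [ 0.5341 -0.2447  0.1439] [0. 0.]
drawer left top [ 0.4343 -0.2369  0.1279] [0.0005 0.0005]
428 [311 312 313 314 315]
432 [265 266 267 268 269 270 311 312 313 314 315 316]
440 [266 267 268 269 270 271 312 313 314 315 316 317]
470 [269 270 271 272 273 274 315]
500 [272 273 274 275 276 277]
512 [273 274 275 276 277 278]
516 [274 275 276 277 278 279]
[[ 0.5337 -0.2449  0.146 ]
 [ 0.516  -0.4436  0.146 ]] 0.19943403014678512
time: 4.95
position: [0.5643, -0.0912, 0.1416]
eef_rot: [0.657, 0.753, 0.0, 0.001]
force: [-0.2, 0.3, 0.5]
gripper_width: 1.002
gripper_force: 0.0
```

```bash

python3 steer.py '0 0 0.012 0;0.008 0 0 0;0.008 0 0 0;0.008 0 0 0;0.008 0 0 0;0.008 0 0 0;0.006 0 0 0;0.006 0 0 0' ; python3 -c "
from h import *
st()"
python3 steer.py '0.003 0 0 0;0.003 0 0 0;0.003 0 0 0;0 0 0 0' ; python3 -c "
from h import *
st()"
```

```text
time: 5.75
position: [0.5564, -0.0383, 0.1289]
eef_rot: [0.656, 0.754, -0.0, 0.001]
force: [-0.4, -6.2, 1.6]
gripper_width: 1.001
gripper_force: 2.8
t 5.75 p [ 0.5564 -0.0383  0.1289] yaw 1.7095 q [-0.19  0.51  1.77 -0.    0.85 -0.33] F [-0.4 -6.2  1.6] g 1.001
time: 6.15
position: [0.5554, -0.0291, 0.1288]
eef_rot: [0.657, 0.754, 0.0, 0.0]
force: [-0.9, -2.4, 1.6]
gripper_width: 0.999
gripper_force: 1.3
t 6.15 p [ 0.5554 -0.0291  0.1288] yaw 1.7084 q [-0.18  0.51  1.78 -0.    0.85 -0.31] F [-0.9 -2.4  1.6] g 0.999
```

```bash

python3 steer.py '0.002 0 0 0;0.002 0 0 0;0.002 0 0 0'|egrep 'pos|^force'
python3 steer.py '0.002 0 0 0;0.002 0 0 0;0.002 0 0 0'|egrep 'pos|^force'
```

```text
position: [0.5552, -0.027, 0.129]
force: [-2.3, -29.9, 2.6]
position: [0.555, -0.0262, 0.1297]
force: [-5.3, -54.9, 7.2]
```

Flush on the left batten (force jumped at TCP y −0.027). Back off, close the fingers, and go over to the near side.

```bash

python3 steer.py '-0.02 0 0 0;-0.02 0 -0.03 0;0 0 -0.04 0;0 0 -0.05 0;0.03 -0.03 0 0;0.035 -0.035 0 0;0.035 -0.035 0 0;0.035 -0.035 0 0;0.035 -0.025 0 0;0.007 0 0.03 0;0 0 0 0' 0.0 20|egrep 'pos|^force'
python3 -c "
from h import *
st();d=load('top1');shot('top','top2')"
```

```text
position: [0.3731, 0.0975, 0.2168]
force: [-0.0, -0.0, 0.4]
t 7.85 p [0.3731 0.0975 0.2168] yaw 1.71 q [ 0.08  0.17  2.05  0.    0.93 -0.06] F [-0.  -0.   0.4] g 0.04
```

```bash

python3 steer.py '-0.013 0.02 0 0;0 0 0.045 0;0 0 0.042 0;0 0 0 0;0 0.01 0 0;0 0.01 0 0;0 0.01 0 0;0 0.01 0 0;0 0.006 0 0;0 0.006 0 0' |egrep 'pos|^force'; python3 steer.py '0 0.003 0 0;0 0.003 0 0;0 0 0 0' |egrep 'pos|^force'
```

```text
position: [0.4465, 0.093, 0.1316]
force: [-12.0, -2.5, 12.2]
position: [0.4518, 0.0938, 0.1312]
force: [-9.0, -1.6, 8.3]
```

```bash

python3 steer.py '0 0.003 0 0;0 0.003 0 0;0 0.002 0 0' |egrep 'pos|^force'; python3 steer.py '0 0.002 0 0;0 0.002 0 0' |egrep 'pos|^force';python3 steer.py '0 0.002 0 0;0 0.002 0 0' |egrep 'pos|^force'
```

```text
position: [0.4595, 0.0949, 0.1312]
force: [-8.0, -1.3, 6.6]
position: [0.4631, 0.0954, 0.1312]
force: [-10.2, -1.4, 8.6]
position: [0.4642, 0.0956, 0.131]
force: [-21.2, -4.4, 23.0]
```

```bash

python3 steer.py '0 0.002 0 0;0 0.002 0 0' |egrep 'pos|^force';python3 steer.py '0 0.002 0 0;0 0.001 0 0;0 0 0 0;0 0 0 0' |egrep 'pos|^force'
python3 steer.py '0 -0.02 0 0;0 -0.02 0 0;0 0 -0.05 0;0 0 -0.05 0;0 0 -0.05 0;0 0 -0.05 0;0 0 -0.04 0;0.03 0.04 0 0;0.03 0.04 0 0;0.03 0.04 0 0;0 0 0 0;0 0 0 0'|egrep 'pos|^force'
python3 -c "
from h import *
st();d=shot('wrist','w4');shot('top','top3')
cv2.imwrite('pics/w4c.png',cv2.resize(d['img'][0:360,60:540],(800,600)))"
```

```text
position: [0.4645, 0.0958, 0.1308]
force: [-29.5, -7.2, 32.2]
position: [0.4646, 0.0959, 0.1306]
force: [-32.4, -7.8, 34.8]
position: [0.545, 0.1977, 0.3708]
force: [-0.7, 0.1, -0.6]
t 11.7 p [0.545  0.1977 0.3708] yaw 1.7094 q [ 0.23  0.28  1.46 -0.    1.41  0.09] F [-0.7  0.1 -0.6] g 0.004
```

View pics/w4c.png

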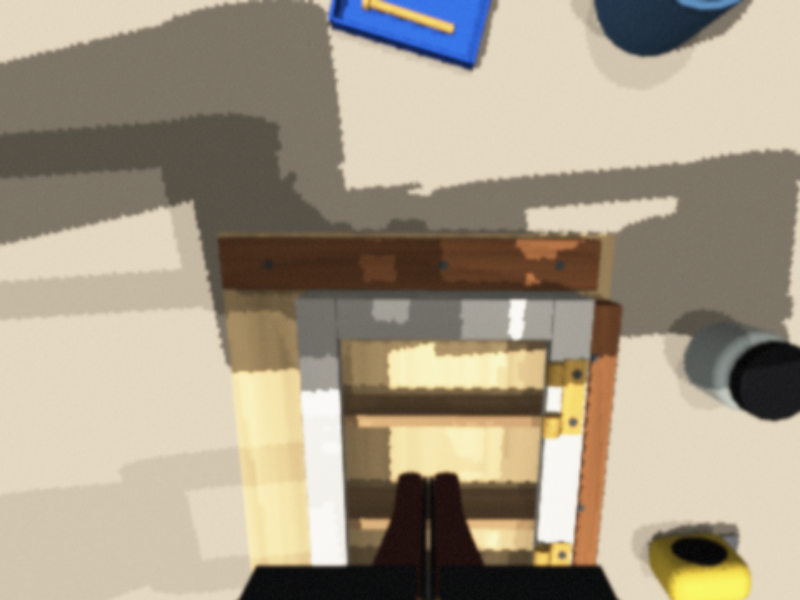

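The view shows the cupboard against both battens: left rim at crop (300–590,297) touching the left batten, stile touching the far batten at (590,330–560). Now I measure its exact pose (near rim edge line, brass hinge) and compare with the contact readings.

```bash
cat > m.py <<'E'
from h import *
def edge(d,p,q,hw,f,n=60):
    "subpixel step positions along normals of segment pq (px); f image; returns points of the strongest step"
    p,q=np.array(p,float),np.array(q,float);t=(q-p)/np.linalg.norm(q-p);nn=np.array([-t[1],t[0]]);s=np.arange(-hw,hw+.01,.25);out=[]
    g=cv2.GaussianBlur(f.astype(np.float32),(0,0),1.0)
    for a in np.linspace(0,1,n):
        X=p+a*(q-p)+s[:,None]*nn
        v=cv2.remap(g,X[:,0].astype(np.float32)[None],X[:,1].astype(np.float32)[None],cv2.INTER_LINEAR)[0]
        k=np.argmax(np.abs(np.gradient(v)));out.append(X[k])
    out=np.array(out)
    for _ in range(4):
        c=np.polyfit((out-p)@t,(out-p)@nn,1);e=(out-p)@nn-np.polyval(c,(out-p)@t);k=abs(e)<max(.6,1.5*np.std(e));out=out[k]
    return out,np.std(e)
E
python3 - <<'E'
from m import *
d=load('w4');hsv=cv2.cvtColor(d['img'],cv2.COLOR_BGR2HSV)
c=lambda x,y:(x/1.6667+60,y/1.6667)
b=np.array([.5651,.1105])
def rep(n,P,ax):
    v=np.polyfit(P[:,1-ax],P[:,ax],1)[0];yaw=-np.arctan(v) if ax==0 else np.arctan(v)
    Rb=lambda a:np.array([[np.cos(a),np.sin(a)],[-np.sin(a),np.cos(a)]])
    print(n,"yaw",round(yaw,4),"coord at yaw .1387:",np.round((Rb(.1387)@(P[:,:2]-b).T)[ax].mean(),4),len(P))
o,e=edge(d,c(302,395),c(311,555),5,hsv[...,1]);rep("near rim",plane(d,o,.097),0)
o,e=edge(d,c(310,297),c(585,299),4,d['img'][...,1]);rep("left rim",plane(d,o,.097),1);print(e)
o,e=edge(d,c(225,237),c(595,237),4,hsv[...,1]);rep("left bat outer",plane(d,o,.046),1);print(e)
m=cv2.inRange(hsv,(15,140,90),(30,255,255));m[:215]=0;m[265:]=0;m[:,:385]=0;m[:,415:]=0
ys,xs=np.nonzero(m);print(xs.min(),xs.max(),ys.min(),ys.max());P=plane(d,np.c_[xs,ys],.1)
Q=(P[:,:2]-b)@np.array([[np.cos(.1387),np.sin(.1387)],[-np.sin(.1387),np.cos(.1387)]]).T
print("hinge box",np.percentile(Q,[1,50,99],axis=0))
# contact
for p in ((.4642,.0956),(.5552,-.027)):
    print("tcp in board",np.array([[np.cos(.1387),np.sin(.1387)],[-np.sin(.1387),np.cos(.1387)]])@(np.array(p)-b))
E
```

```text
near rim yaw 0.1357 coord at yaw .1387: -0.0908 57
left rim yaw 0.1394 coord at yaw .1387: 0.1306 49
0.17290334556731882
left bat outer yaw 0.1399 coord at yaw .1387: 0.1691 31
0.28823314521227084
386 411 217 261
hinge box [[0.06652807 0.04452493]
 [0.07572703 0.08037688]
 [0.08965208 0.09223959]]
tcp in board [-0.10199102 -0.00080691]
tcp in board [-0.02881509 -0.1348108 ]
```

```bash
python3 - <<'E'
from m import *
d=load('w4');f=grab_frame("wrist");H=np.array(f["hand_eye"]);K=d['K']
g=d['img'].astype(int).sum(2)
for z in (.08,.07,.06,.05):
  for x in (.01,0,-.01):
    q=np.linalg.inv(H)@[x,0,z,1];u=K@q[:3]/q[2];print(z,x,np.round(u[:2],1),"depth",round(q[2],3))
for y in range(282,338,6): print(y,g[y,296:340].tolist())
E
```

```text
0.08 0.01 [316.8 286.3] depth 0.176
0.08 0 [316.8 304. ] depth 0.179
0.08 -0.01 [316.8 321.1] depth 0.182
0.07 0.01 [316.8 294.9] depth 0.167
0.07 0 [316.8 313.4] depth 0.17
0.07 -0.01 [316.8 331.3] depth 0.173
0.06 0.01 [316.9 304.5] depth 0.157
0.06 0 [316.8 323.9] depth 0.16
0.06 -0.01 [316.8 342.7] depth 0.163
0.05 0.01 [316.9 315.3] depth 0.148
0.05 0 [316.8 335.7] depth 0.151
0.05 -0.01 [316.8 355.4] depth 0.154
282 [635, 643, 646, 643, 635, 618, 605, 580, 543, 524, 527, 520, 539, 567, 588, 613, 634, 646, 653, 657, 658, 655, 654, 651, 652, 642, 619, 605, 596, 580, 552, 539, 539, 557, 585, 596, 606, 623, 640, 650, 653, 652, 657, 666]
288 [500, 457, 340, 178, 81, 60, 64, 66, 66, 53, 63, 69, 60, 58, 70, 68, 85, 105, 91, 140, 222, 212, 144, 109, 125, 102, 72, 71, 70, 55, 57, 55, 64, 60, 57, 64, 68, 74, 166, 366, 520, 572, 581, 584]
294 [151, 131, 83, 71, 64, 63, 64, 54, 63, 60, 60, 64, 63, 69, 67, 67, 65, 57, 46, 53, 73, 82, 59, 44, 62, 63, 66, 59, 63, 67, 67, 61, 67, 68, 66, 56, 64, 61, 71, 93, 141, 162, 175, 182]
300 [137, 94, 74, 56, 49, 61, 70, 63, 64, 68, 59, 60, 63, 55, 60, 5
[... 523 characters left out ...]
4, 62, 61, 63, 65, 54, 70, 60, 60, 52, 46, 62, 166, 269, 270, 168, 70, 43, 57, 60, 60, 54, 60, 69, 67, 56, 61, 61, 67, 62, 60, 58, 59, 69, 65, 67, 75]
324 [67, 56, 61, 64, 62, 63, 59, 71, 70, 64, 60, 53, 65, 64, 61, 58, 55, 43, 59, 167, 282, 280, 174, 69, 51, 49, 67, 53, 62, 73, 64, 65, 61, 68, 49, 63, 69, 71, 61, 65, 65, 67, 68, 68]
330 [60, 63, 59, 60, 62, 62, 64, 59, 65, 61, 75, 69, 60, 63, 57, 66, 51, 37, 42, 103, 155, 158, 93, 45, 39, 49, 62, 68, 66, 72, 62, 66, 65, 59, 60, 61, 63, 62, 67, 64, 54, 65, 61, 70]
336 [59, 66, 59, 71, 63, 64, 64, 65, 60, 67, 65, 65, 58, 68, 51, 56, 46, 31, 31, 66, 96, 90, 58, 30, 37, 44, 53, 59, 60, 59, 59, 61, 58, 66, 55, 62, 62, 66, 64, 65, 59, 70, 58, 62]
```

The seam of the closed fingers sits at 316.5 px against 316.8 predicted, so the hand-eye is good. The tips taper, which explains the contact offset. I'll take the cupboard centre as (0.5659, 0.1136), yaw 0.1386. Step 1 is done, so now to the door.

```bash

python3 steer.py '-0.02 0 0 0.12;-0.03 0 0 0.107;-0.045 0.003 0 0;-0.045 0.003 0 0;-0.045 0.003 0 0;-0.045 0.003 0 0;-0.045 0.003 0 0;-0.045 0.003 0 0;-0.045 0.003 0 0;-0.045 0.003 0 0;-0.045 0 0 0;-0.045 0 0 0' 1.0 30|egrep 'pos|^force'
python3 steer.py '-0.03 0 0 0;-0.02 0 0 0;0 0 0 0;0 0 0 0' |egrep 'pos|^force'
cat > go.py <<'E'
from h import *
import sys
x,y,z,yaw=map(float,sys.argv[1:]);o=get_obs();M=R.from_quat(o["eef_rot"]).as_matrix();p=o["position"]
a=np.arctan2(M[1,0],M[0,0]);d=np.array([x,y,z])-p;st()
Mz=R.from_euler('z',yaw-a).as_matrix()@M
print("turn",round(-(yaw-a),4),"tool move now",np.round(M.T@d,4),"after turn",np.round(Mz.T@d,4),"tilt",np.round(M[:2,2],4))
E
python3 go.py .5244 -.3493 .195 1.482
```

```text
position: [0.5298, -0.3049, 0.372]
force: [0.9, 0.2, 0.3]
position: [0.5266, -0.3521, 0.3714]
force: [0.1, -1.2, 0.0]
t 13.45 p [ 0.5266 -0.3521  0.3714] yaw 1.4799 q [-0.7   0.36  1.34  0.    1.44 -0.61] F [ 0.1 -1.2  0. ] g 1.001
turn -0.0021 tool move now [ 0.0024 -0.0024  0.1764] after turn [ 0.0024 -0.0024  0.1764] tilt [-0.0001  0.0012]
```

```bash
python3 - <<'E'
from m import *
d=shot('wrist','w5');h=cv2.cvtColor(d['img'],cv2.COLOR_BGR2HSV).astype(int)
L=proj(d,[[.5337,-.2449,.146],[.516,-.4436,.146]]);print(np.round(L))
e=np.array([[.008,0.0007,0]])
for s in(1,-1):
    q=proj(d,np.array([[.5320,-.265,.146],[.5262,-.33,.146]])+s*np.array([.00797,-.0007,0]))
    for nm,ch in (("S",h[...,1]),("V",h[...,2])):
        o,er=edge(d,q[0],q[1],5,ch);P=plane(d,o,.146);c=np.polyfit(P[:,1],P[:,0],1);print(s,nm,round(float(er),2),len(o),"slope",c[0],"x at y=-.3443",np.polyval(c,-.3443))
E
```

```text
[[314. 106.]
 [315. 320.]]
1 S 0.15 42 slope 0.08489461033771423 x at y=-.3443 0.533346584183892
1 V 0.24 38 slope 0.09502552153415139 x at y=-.3443 0.5326955784388009
-1 S 0.28 49 slope 0.0737658707669582 x at y=-.3443 0.518136751253632
-1 V 0.26 42 slope 0.08038176304720417 x at y=-.3443 0.517327181591305
```

```bash
python3 steer.py '0.0024 -0.0024 0.04 0;0 0 0.04 0;0 0 0.03 0;0 0 0 0'|egrep 'pos|^force'; python3 go.py .5244 -.3493 .195 1.482
```

```text
position: [0.5231, -0.3465, 0.2572]
force: [-0.3, 0.3, -0.1]
t 13.9 p [ 0.5231 -0.3465  0.2572] yaw 1.4826 q [-0.7   0.44  1.49  0.    1.21 -0.61] F [-0.3  0.3 -0.1] g 1.0
turn 0.0006 tool move now [-0.003   0.0019  0.0622] after turn [-0.003   0.0019  0.0622] tilt [-0.0068  0.0062]
```

```bash
python3 steer.py '-0.003 0.0023 0.03 0;0 0 0.02 0;0 0 0.012 0;0 0 0 0;0 0 0 0'|egrep 'pos|^force'
python3 steer.py '0 0 0 0;0 0 0 0;0 0 0 0;0 0 0 0;0 0 0 0;0 0 0 0' 0.0 35; python3 go.py .525 -.3493 .195 1.482
```

```text
position: [0.5278, -0.3533, 0.2007]
force: [-0.5, -0.7, -0.6]
time: 15.0
position: [0.5271, -0.3533, 0.1993]
eef_rot: [0.738, 0.675, 0.0, -0.0]
force: [0.7, 0.4, 0.5]
gripper_width: 0.496
gripper_force: 0.0
t 15.0 p [ 0.5271 -0.3533  0.1993] yaw 1.4807 q [-0.7   0.51  1.54  0.    1.09 -0.61] F [0.7 0.4 0.5] g 0.496
turn -0.0013 tool move now [ 0.0038 -0.0024  0.0043] after turn [ 0.0038 -0.0024  0.0043] tilt [-0.      0.0002]
```

```bash
python3 steer.py '0.0038 -0.0024 0.0043 0;0 0 0 0;0 0 0 0;0 0 0 0;0 0 0 0;0 0 0 0;0 0 0 0' ; python3 go.py .525 -.3493 .195 1.482
```

```text
time: 15.7
position: [0.5249, -0.3492, 0.1948]
eef_rot: [0.738, 0.675, 0.0, -0.0]
force: [0.2, -1.0, -1.5]
gripper_width: 0.18
gripper_force: 35.0
t 15.7 p [ 0.5249 -0.3492  0.1948] yaw 1.4808 q [-0.7   0.51  1.55  0.    1.08 -0.61] F [ 0.2 -1.  -1.5] g 0.18
turn -0.0012 tool move now [-0.      0.0001 -0.0002] after turn [-0.      0.0001 -0.0002] tilt [-0.0003  0.0004]
```

Gripped: opening 15.8 mm, 35 N. Lift straight out.

```bash
python3 steer.py '0 0 -0.01 0;0 0 -0.02 0;0 0 -0.03 0;0 0 -0.03 0;0 0 -0.03 0;0 0 -0.03 0;0 0 -0.025 0;0 0 0 0;0 0 0 0;0 0 0 0'; python3 go.py .6196 .1160 .366 1.7094
```

```text
time: 16.7
position: [0.5243, -0.3487, 0.3681]
eef_rot: [0.738, 0.675, -0.0, -0.002]
force: [-0.3, 0.6, -4.0]
gripper_width: 0.177
gripper_force: 35.0
t 16.7 p [ 0.5243 -0.3487  0.3681] yaw 1.4808 q [-0.7   0.36  1.35  0.    1.44 -0.61] F [-0.3  0.6 -4. ] g 0.177
turn -0.2286 tool move now [0.4714 0.0532 0.0029] after turn [0.4471 0.1586 0.0025] tilt [-0.0026  0.0022]
```

```bash
python3 steer.py '0.02 0.002 0 0;0.035 0.005 0 0;0.04 0.005 0 0;0.04 0.005 0 0;0.04 0.005 0 0;0.04 0.005 0 0;0.04 0.005 0 0;0.04 0.005 0 0;0.04 0.005 0 0;0.04 0.005 0 0;0.04 0.005 0 0;0.03 0.003 0 0' |egrep 'pos|^force'; python3 steer.py '0.015 0 0 -0.06;0.01 0 0 -0.09;0 0 0 -0.07;0 0 0 0;0 0 0 0;0 0 0 0' |egrep 'pos|^force'; python3 go.py .6196 .1160 .31 1.7094
python3 -c "
from h import *
a=shot('top','top4');b=shot('scene','scene4')
x=a['img'][190:340,190:370];y=b['img'][110:300,220:410]
cv2.imwrite('pics/m4.png',np.hstack([cv2.resize(x,(400,500)),cv2.resize(y,(400,500))]))"
```

```text
position: [0.6189, 0.0924, 0.3684]
force: [0.3, -1.5, -2.9]
position: [0.6211, 0.1139, 0.3695]
force: [-0.1, -0.3, -3.0]
t 18.5 p [0.6211 0.1139 0.3695] yaw 1.6992 q [ 0.07  0.36  1.35  0.    1.44 -0.06] F [-0.1 -0.3 -3. ] g 0.178
turn -0.0102 tool move now [ 0.0023 -0.0011  0.0595] after turn [ 0.0023 -0.0011  0.0595] tilt [-0.0011  0.0001]
```

View pics/m4.png

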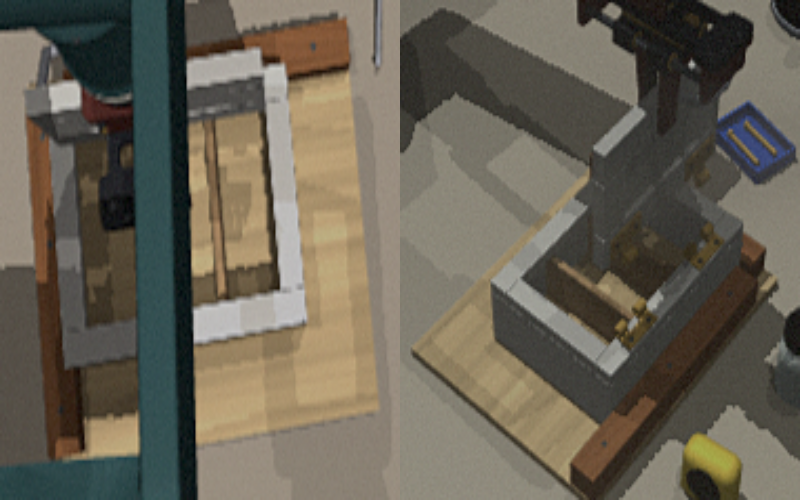

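The top view shows the door over the far stile. The scene view shows jamb hinges at crop (635,318) and (705,243), with the door's leaves above them. I lower to just above engagement and look closely.

```bash
python3 steer.py '0.0023 -0.0011 0.02 -0.0102;0 0 0.02 0;0 0 0.018 0;0 0 0 0;0 0 0 0;0 0 0 0' |egrep 'pos|^force'; python3 go.py .6196 .1160 .31 1.7094
python3 -c "
from h import *
a=shot('wrist','w6');b=shot('scene','scene5');shot('top','top5')
x=a['img'][0:350,170:470];y=b['img'][170:260,290:380]
cv2.imwrite('pics/m5.png',np.hstack([cv2.resize(x,(400,467)),cv2.resize(y,(400,467))]))"
```

```text
position: [0.6208, 0.1159, 0.3134]
force: [-0.2, -0.2, -3.6]
t 19.2 p [0.6208 0.1159 0.3134] yaw 1.7106 q [ 0.08  0.39  1.43  0.    1.32 -0.06] F [-0.2 -0.2 -3.6] g 0.181
turn 0.0012 tool move now [ 0.0003 -0.0012  0.0034] after turn [ 0.0003 -0.0012  0.0034] tilt [0.0021 0.0003]
```

View pics/m5.png

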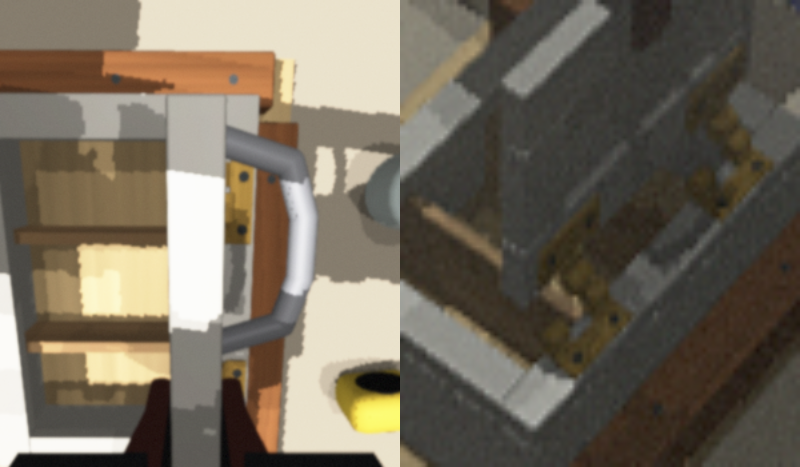

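Left (wrist): door top strip spans crop x 168–225, its far end at y 94, with the jamb plate's outer edge at x≈252, y 162–243. Right (scene): both leaf knuckles hang right over the jamb gaps. Measuring both in the wrist image, in the tool frame.

```bash
python3 - <<'E'
from m import *
d=load('w6');hsv=cv2.cvtColor(d['img'],cv2.COLOR_BGR2HSV).astype(int)
p=np.array([.6208,.1159]);a=.1386;Rb=np.array([[np.cos(a),np.sin(a)],[-np.sin(a),np.cos(a)]])
loc=lambda P:(P[:,:2]-p)@Rb.T   # cupboard axes, origin TCP
c=lambda x,y:(170+x*.75,y*350/467)
# brass plate outer edge and ends
m=cv2.inRange(hsv.astype(np.uint8),(15,120,50),(32,255,255))
for x in range(346,364,2): 
    ys=np.nonzero(m[100:200,x])[0]+100;print(x,(ys.min(),ys.max(),len(ys)) if len(ys) else None,end=' ')
print()
o,e=edge(d,c(252,170),c(252,238),4,hsv[...,1]);q=loc(plane(d,o,.0985));print("plate far edge x (91)",q.mean(0),"slope",np.polyfit(q[:,1],q[:,0],1)[0],e)
o,e=edge(d,c(170,180),c(170,320),4,d['img'][...,1]);qa=loc(plane(d,o,.2635));print("door back top x(-8)",qa.mean(0),np.polyfit(qa[:,1],qa[:,0],1)[0],e)
o,e=edge(d,c(223,180),c(222,235),3,d['img'][...,1]);qb=loc(plane(d,o,.2635));print("door front top x(8)",qb.mean(0),e)
o,e=edge(d,c(172,94),c(220,95),4,hsv[...,1]);print("door end y(100+.005)",loc(plane(d,o,.2645)).mean(0),e)
o,e=edge(d,c(172,94),c(220,95),4,hsv[...,2]);print("door end y V",loc(plane(d,o,.2645)).mean(0),e)
o,e=edge(d,c(10,93),c(100,94),4,d['img'][...,1]);print("cup left rim y(127)",loc(plane(d,o,.097)).mean(0),e)
o,e=edge(d,c(258,110),c(254,230),4,d['img'][...,1]);print("stile far x(92)",loc(plane(d,o,.097)).mean(0),e)
E
```

```text
346 (np.int64(121), np.int64(181), 61) 348 (np.int64(122), np.int64(181), 57) 350 (np.int64(123), np.int64(181), 47) 352 (np.int64(123), np.int64(181), 45) 354 (np.int64(124), np.int64(181), 47) 356 (np.int64(124), np.int64(181), 55) 358 (np.int64(125), np.int64(156), 32) 360 None 362 None 
plate far edge x (91) [0.03786022 0.06756314] slope 0.01471527817438951 0.33174302089686813
door back top x(-8) [-0.00793271  0.06543856] -0.012822703351419927 0.2938518299356484
door front top x(8) [0.00762416 0.07525306] 0.1429580431968728
door end y(100+.005) [-6.56504579e-05  1.04933438e-01] 0.13590903978690264
door end y V [0.00073847 0.10504302] 0.23565283778896945
cup left rim y(127) [-0.08221761  0.13302576] 0.14400859952574288
stile far x(92) [0.03734688 0.08762965] 0.30505780727987414
```

```bash
python3 - <<'E'
from m import *
d=load('w6');hsv=cv2.cvtColor(d['img'],cv2.COLOR_BGR2HSV).astype(int)
p=np.array([.6208,.1159]);a=.1386;Rb=np.array([[np.cos(a),np.sin(a)],[-np.sin(a),np.cos(a)]])
loc=lambda P:(P[:,:2]-p)@Rb.T
W=lambda x,y,z:np.r_[p+Rb.T@[x,y],z]
for y0,y1 in((.12,-.05),(.12,.03),(.03,-.05)):
  for off in (-.1465,):
    q=proj(d,[W(off,y0,.097),W(off,y1,.097)]);o,e=edge(d,q[0],q[1],6,hsv[...,1]);L=loc(plane(d,o,.097));print(np.round(q),"near rim(-92)",L.mean(0),"slope",np.polyfit(L[:,1],L[:,0],1)[0],e,len(o))
q=proj(d,[W(.0385,.115,.097),W(.0385,.0,.097)]);o,e=edge(d,q[0],q[1],4,hsv[...,0]);L=loc(plane(d,o,.097));print(np.round(q),"far by hue",L.mean(0),np.polyfit(L[:,1],L[:,0],1)[0],e,len(o))
print("plate ends y(91,39)",loc(plane(d,[(354,124),(354,181.5)],.0985)))
for x in(330,340,345,350,353,356,358,360,362,364,366):print(x,d['img'][150,x],d['img'][105,x],d['img'][215,x])
E
```

```text
[[131.  87.]
 [160. 285.]] near rim(-92) [-0.14583178  0.03779882] slope 0.014380903849645089 0.2796448192725528 47
[[131.  87.]
 [148. 200.]] near rim(-92) [-0.14527371  0.07711627] slope 0.0036299944658726205 0.26723335300896955 57
[[148. 200.]
 [160. 285.]] near rim(-92) [-0.14663011 -0.01302434] slope 0.010207749956850936 0.2603577806830733 51
[[365.  95.]
 [359. 234.]] far by hue [0.03677529 0.0501106 ] 0.008465704795350677 0.28560825905389453 45
plate ends y(91,39) [[0.03054794 0.09297226]
 [0.032147   0.04668593]]
330 [250 252 252] [174 182 186] [250 252 252]
340 [ 67 132 166] [132 131 131] [116 123 127]
345 [ 54 111 143] [134 131 131] [87 93 94]
350 [ 69 139 178] [129 126 126] [87 91 96]
353 [ 67 138 176] [122 119 119] [141 149 152]
356 [ 69 140 177] [119 117 116] [161 169 175]
358 [ 82 145 180] [118 113 114] [117 132 146]
360 [128 151 165] [113 111 111] [ 46  73 113]
362 [ 60  82 115] [113 110 112] [ 44  72 115]
364 [ 46  73 112] [110 107 108] [ 44  72 113]
366 [ 45  74 117] [106 104 104] [ 42  69 111]
```

Wrist measurement: the door's origin is 54.3 mm from the cupboard centre (53.5 wanted), and about 0.5 mm low in y. Correct by (+0.0005, −0.0008), then lower in stages while watching force.

```bash
python3 steer.py '0.0005 -0.0008 0.005 0.001;0 0 0.005 0;0 0 0.004 0;0 0 0 0;0 0 0 0' |egrep 'pos|^force|mom'; python3 steer.py '0 0 0.003 0;0 0 0.003 0;0 0 0.002 0;0 0 0 0;0 0 0 0' |egrep 'pos|^force';python3 go.py .6201 .1163 .2863 1.7094
```

```text
position: [0.6191, 0.1164, 0.2977]
force: [0.6, -0.1, -3.4]
position: [0.6192, 0.1163, 0.29]
force: [0.3, 0.3, -3.7]
t 20.35 p [0.6192 0.1163 0.29  ] yaw 1.7099 q [ 0.08  0.41  1.46  0.    1.27 -0.06] F [ 0.3  0.3 -3.7] g 0.18
turn 0.0005 tool move now [-0.0002  0.0009  0.0037] after turn [-0.0002  0.0009  0.0037] tilt [-0.0002  0.0001]
```

```bash
python3 steer.py '-0.0002 0.0008 0.002 0;0 0 0.0015 0;0 0 0 0;0 0 0 0' |egrep 'pos|^force'; for i in 1; do python3 steer.py '0 0 0.0007 0;0 0 0 0;0 0 0 0' |egrep 'pos|^force'; python3 steer.py '0 0 0.0007 0;0 0 0 0;0 0 0 0' |egrep 'pos|^force'; python3 steer.py '0 0 0.0006 0;0 0 0 0;0 0 0 0' |egrep 'pos|^force'; done
```

```text
position: [0.62, 0.1163, 0.2865]
force: [-0.3, 0.5, -3.1]
position: [0.62, 0.1163, 0.2858]
force: [-0.4, -0.1, -3.7]
position: [0.62, 0.1163, 0.2851]
force: [0.0, 0.1, -3.4]
position: [0.6201, 0.1162, 0.2846]
force: [-0.3, 0.2, -3.3]
```

```bash
python3 steer.py '0 0 0.0005 0;0 0 0 0;0 0 0 0' |egrep 'pos|^force'; python3 steer.py '0 0 0.0005 0;0 0 0 0;0 0 0 0' |egrep 'pos|^force'; python3 steer.py '0 0 0.0005 0;0 0 0 0;0 0 0 0' |egrep 'pos|^force'
```

```text
position: [0.6201, 0.1162, 0.2846]
force: [-1.7, -0.8, 2.6]
position: [0.6201, 0.1163, 0.2846]
force: [-2.4, -1.6, 5.2]
position: [0.6201, 0.1162, 0.2846]
force: [-3.9, -2.0, 9.7]
```

Contact at TCP z 0.2846 as predicted. Raise 1.5 mm above it and check in the pictures.

```bash
python3 steer.py '0 0 -0.003 0;0 0 0 0;0 0 0 0;0 0 0 0' |egrep 'pos|^force'; python3 go.py .6200 .1163 .2861 1.7094; python3 - <<'E'
from m import *
d=shot('wrist','w7');b=shot('scene','scene7');t=shot('top','top7')
o=get_obs();p=o['position'][:2];a=.1386;Rb=np.array([[np.cos(a),np.sin(a)],[-np.sin(a),np.cos(a)]])
loc=lambda P:(P[:,:2]-p)@Rb.T
W=lambda x,y,z:np.r_[p+Rb.T@[x,y],z]
hsv=cv2.cvtColor(d['img'],cv2.COLOR_BGR2HSV).astype(int)
def E(nm,x0,y0,x1,y1,z,ch,hw=4):
    q=proj(d,[W(x0,y0,z),W(x1,y1,z)]);o,e=edge(d,q[0],q[1],hw,ch);L=loc(plane(d,o,z));ax=0 if x0==x1 else 1;print(nm,L.mean(0).round(4),"slope",np.round(np.polyfit(L[:,1-ax],L[:,ax],1)[0],4),round(e,2),len(o))
G=d['img'][...,1];S=hsv[...,1]
E("near -92",-.146,.12,-.146,0,.097,S,5);E("far 92",.038,.11,.038,.0,.097,S);E("far 92 G",.038,.11,.038,.0,.097,hsv[...,0]);E("left 127",-.13,.1325,-.02,.1325,.097,G)
E("door -8",-.008,.095,-.008,.02,.2373,G);E("door +8",.008,.095,.008,.03,.2373,G);E("door end",-.006,.105,.006,.105,.2373,S)
y=b['img'][175:265,290:380];x=d['img'][60:240,270:400]
cv2.imwrite('pics/m6.png',np.hstack([cv2.resize(x,(250,346)),cv2.resize(cv2.convertScaleAbs(y,alpha=1.8),(550,346),interpolation=2)] ) if 0 else np.hstack([cv2.resize(x,(300,500)),cv2.resize(cv2.convertScaleAbs(y,alpha=1.8),(500,500),interpolation=2)]))
E
```

```text
position: [0.6198, 0.1163, 0.2854]
force: [0.4, -0.2, -3.4]
t 22.95 p [0.6198 0.1163 0.2854] yaw 1.71 q [ 0.08  0.42  1.46  0.    1.26 -0.06] F [ 0.4 -0.2 -3.4] g 0.179
turn 0.0006 tool move now [-0.      0.0002 -0.0007] after turn [-0.      0.0002 -0.0007] tilt [-0.0009  0.0001]
near -92 [-0.1446  0.0705] slope 0.0061 0.25 45
far 92 [0.0383 0.0501] slope 0.0093 0.35 40
far 92 G [0.0374 0.0519] slope 0.0134 0.27 47
left 127 [-0.0763  0.1326] slope -0.0074 0.32 53
door -8 [-0.0081  0.0603] slope 0.0012 0.35 39
door +8 [0.0073 0.064 ] slope -0.0039 0.31 45
door end [-0.      0.1062] slope 0.0005 0.23 60
```

View pics/m6.png

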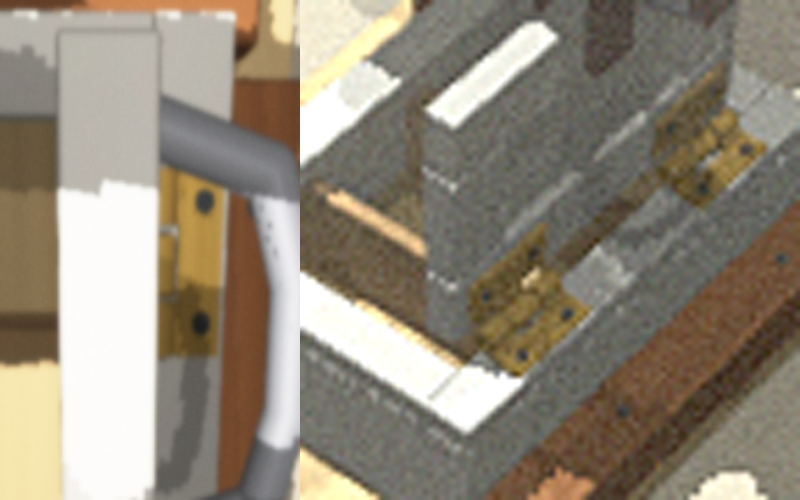

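Scene view: the leaf knuckles sit between the jamb knuckles in line at both hinges (crop 530,290 and 710,145). The wrist measurement gives 53.0 mm offset against 53.5 wanted, and y is within 1 mm. Trim slightly and check the cupboard's squareness against the battens in the same picture.

```bash
python3 steer.py '0 0.0004 -0.0007 0.003;0 0 0 0;0 0 0 0;0 0 0 0;0 0 0 0' ; python3 go.py .6202 .1163 .2861 1.7070; python3 - <<'E'
from m import *
d=load('w7');p=np.array([.6198,.1163]);a=.1386;Rb=np.array([[np.cos(a),np.sin(a)],[-np.sin(a),np.cos(a)]])
loc=lambda P:(P[:,:2]-p)@Rb.T
W=lambda x,y,z:np.r_[p+Rb.T@[x,y],z]
hsv=cv2.cvtColor(d['img'],cv2.COLOR_BGR2HSV).astype(int)
def E(nm,x0,y0,x1,y1,z,ch,hw=5):
    q=proj(d,[W(x0,y0,z),W(x1,y1,z)]);o,e=edge(d,q[0],q[1],hw,ch);L=loc(plane(d,o,z));ax=0 if x0==x1 else 1;print(nm,q.round().tolist(),L.mean(0).round(4),"slope",np.round(np.polyfit(L[:,1-ax],L[:,ax],1)[0],4),round(e,2),len(o))
for ch in(0,1):E("left batten outer",-.19,.170,.02,.170,.046,hsv[...,ch])
for ch in(0,1):E("far batten outer",.0735,.10,.0735,0,.046,hsv[...,ch],6)
E
grep -n . /dev/null
```

```text
time: 23.6
position: [0.6204, 0.1163, 0.2868]
eef_rot: [0.657, 0.754, 0.0, -0.0]
force: [0.2, -0.7, -2.8]
gripper_width: 0.18
gripper_force: 35.0
t 23.6 p [0.6204 0.1163 0.2868] yaw 1.707 q [ 0.08  0.42  1.46  0.    1.27 -0.06] F [ 0.2 -0.7 -2.8] g 0.18
turn -0.0 tool move now [-0.     -0.0002  0.0007] after turn [-0.     -0.0002  0.0007] tilt [-0.      0.0001]
left batten outer [[84.0, 24.0], [342.0, 25.0]] [-0.0874  0.1676] slope -0.0038 0.28 52
left batten outer [[84.0, 24.0], [342.0, 25.0]] [-0.0897  0.167 ] slope -0.0038 0.28 52
far batten outer [[401.0, 117.0], [393.0, 228.0]] [0.0756 0.0487] slope -0.0431 1.74 32
far batten outer [[401.0, 117.0], [393.0, 228.0]] [0.0759 0.0468] slope -0.0376 1.2 33
```

```bash
python3 steer.py '0 0 0.0006 0;0 0 0 0;0 0 0 0;0 0 0 0;0 0 0 0' ; python3 -c "
from h import *
st();print(r.job_done())"
```

```text
time: 24.1
position: [0.6204, 0.1163, 0.2862]
eef_rot: [0.657, 0.754, 0.0, -0.0]
force: [-0.2, -0.6, -4.1]
gripper_width: 0.179
gripper_force: 35.0
t 24.1 p [0.6204 0.1163 0.2862] yaw 1.7069 q [ 0.08  0.42  1.46  0.    1.26 -0.06] F [-0.2 -0.6 -4.1] g 0.179
the job is handed in; nothing more can be done
None
```

I handed the job in at 24.1 s (no verdict came back): the cupboard is pushed flush into the corner, and the gripper holds the door upright at 35 N, 1.6 mm above where it touched the cupboard, with both hinges lined up by my measurements.

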